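Purge the carving bench's dust inlet

ROBOT

A 7-joint arm with a two-finger parallel gripper is mounted at the origin on the work surface. World frame = base frame: x ahead of the robot, y to its left, z up, the work surface at z = 0. Lengths are in m, angles in rad, forces in N, time in s.
With the tool pointing down it reaches from about 0.4 to 0.85 m from the base axis. Payload 10.4 kg.
Tool frame: the origin (TCP) lies between the finger pads; the fingertips stand 19 mm ahead of it and the grasp point (between the pads) is the TCP (manip.tips_ahead is the distance from the TCP to the fingertips, in m); z points along the fingers, y is the line along which they close (so a half turn about z gives the same grasp; the last joint's range is limited). The gripper opens to 85 mm and grips with 20 to 120 N. Pads are 22 mm wide; open, the fingers measure 114 mm over their backs; the gripper's body (76 mm by 85 mm) begins 54 mm behind the grasp point. The pads swing forward as they close: fully open they stand 13 mm farther back than shut.
Start: joints at [1.179, 0.332, -0.065, 1.46, 0.022, 1.35, -0.088], TCP at [0.225, -0.583, 0.25] pointing down, gripper open.
Joint ranges: [-2.6, 2.6], [-0.5, 2.12], [-1.47, 1.34], [0.16, 2.42], [-1.27, 4.41], [0.06, 2.06], [-2.6, 2.6]. Speed limits (rad/s): [2.22, 2.22, 2.79, 2.79, 3.14, 3.14, 3.14].

INTERFACE

Orientations are given as a unit quaternion [x, y, z, w].
In Python, from workcell import manip, viewer gives the robot as it stands.
- The arm moves only by the tool arm_command, never from a script. Its argument "series" is text: rows parted by semicolons, each of 5 numbers parted by spaces: the closure, from 0 (fully open) to 1 (shut), then the shift along the tool's x, y, z normalised to -1 to 1, where 1 is 0.4 m, then the turn about the tool's z normalised to -1 to 1, where 1 is 180 degrees. In form: jaw tx ty tz spin; .... A call has exactly 10 rows; each row shifts and turns the commanded pose from where the row before left it, along the tool's axes as they then stand; what a row does not reach is not made up. A row lasts 1/8 s, in which the tool goes at most 62.5 mm and 10.7 degrees, less where a joint would pass 70% of its speed; a pose out of reach is approached as far as the arm can. A call with a number of a shift or a turn outside -1 to 1 is refused whole. A call with a gripper value outside its range is refused whole. The fingers move at their own pace and stop on an object; "newtons" is the grip in N (left out, the last holds). Time passes only in rows, so rows that do not move let the fingers close, or fill a call up. It gives the time, the measured TCP pose, the force, the opening and the grip force at its end, in the units of the state.
- manip.get_obs(): the state, without advancing time (a new reading comes with each control period).
- viewer.camera(name): name is "side" or "top"; returns a dict with "pixels" (400x640x3 uint8, red, green, blue), "intrinsics" (3x3 intrinsics, pixels), "extrinsics" (4x4, takes a point from world to camera coordinates). Camera axes: x right, y up, looking along -z (the intrinsics and any distortion apply to the point x, -y, -z); pixel columns grow to the right and rows downward; lengths in m; the calibration is good to about 2 mm. A picture is of the moment at which its call begins. There is no depth.
- manip.hand_in(): hands the job in; it is judged then, once.
The state is a dict: "clock": time; "joint_pos": joint angles; "joint_velocities": joint speeds; "tau": joint torques, N m; "position": TCP position; "ee_rot": TCP orientation; "ft_force": force on the tool from outside, world axes, zero at the start; "torque": the same for the moment, N m; "grip_width": opening from 0.0 (shut) to 1.0 (fully open); "grasp_force": force on a finger pad.
Only numpy, scipy, OpenCV 4.12 (cv2) and the standard library are available. Lean on these libraries where they do the work, as an engineer would, in place of code of your own. Each camera call takes 0.05 s, during which the arm holds its last target. There are 200 camera calls.

TASK

Clear the dust inlet of the carving bench: with its gate still shut, press the yellow, then the blue, then the green button right down, one at a time, letting each come back up, and never press the red one. Then pull the spring-return gate out by its black handle until the red pointer lines up with the yellow mark, and keep holding it there: finish with the gate still held at the mark, because it springs shut when let go. Leave the plaster nose, mallet, chisel and rasp where they lie.

Things in the scene. Friction and masses are not known exactly. Their poses are not given: they have to be found in the camera images.
- panel: grey control box, 150 x 150 x 41 mm, fixed on the bench, with four buttons in a 2 x 2 square 60 mm apart (which colour is where varies). Origin: centre of its underside; z up.
- yellow_top (a point): the yellow button, 28 mm across, on a round black housing (44 mm across, 10 mm lower than the button when up) on the control box. This point is the centre of its top face, 63 mm above the bench. Press straight down.
- blue_top (a point): the blue button, 28 mm across, on a round black housing (44 mm across, 10 mm lower than the button when up) on the control box. This point is the centre of its top face, 63 mm above the bench. Press straight down.
- green_top (a point): the green button, 28 mm across, on a round black housing (44 mm across, 10 mm lower than the button when up) on the control box. This point is the centre of its top face, 63 mm above the bench. Press straight down.
- red_top (a point): the red button, 28 mm across, on a round black housing (44 mm across, 10 mm lower than the button when up) on the control box. This point is the centre of its top face, 63 mm above the bench. Press straight down.
- yellow (a joint): yellow button travel: 0 up, 0.006 m fully down; the spring takes about 4.5 N at the bottom and lifts the button when let go. Counts as pressed beyond 0.004.
- blue (a joint): blue button travel: 0 up, 0.006 m fully down; the spring takes about 4.5 N at the bottom and lifts the button when let go. Counts as pressed beyond 0.004.
- green (a joint): green button travel: 0 up, 0.006 m fully down; the spring takes about 4.5 N at the bottom and lifts the button when let go. Counts as pressed beyond 0.004.
- red (a joint): red button travel: 0 up, 0.006 m fully down; the spring takes about 4.5 N at the bottom and lifts the button when let go. Counts as pressed beyond 0.004.
- gate: fixed suction inlet, 136 mm wide; green housing from 60 to 290 mm along its +x (50 mm high with grille; the last 50 mm 75 mm high, 95 mm at a round flange); two dark rails, 30 mm high, from the housing to 130 mm along its -x. Origin: on the bench, below the handle's shut place. The gate is pulled along its -x, roughly towards the robot; z up.
- gate_slide: the gate: aluminium blade (top 26 mm above the bench) sliding between the rails along gate's -x; carries handle and pointer. Axes as gate, same origin when shut, moves with the blade: its distance from gate is how far out it is (0 shut, 110 mm end stop). A spring pulls it shut: about 4 N at the start, plus 70 N/m (10 N at 85 mm).
- handle (a point): centre of the black handle bar on the gate, 70 mm above the bench: level, along the gate's y, 98 mm long, 14 mm thick along the pull, 18 mm high, on two end posts with 76 mm clear between them and 35 mm clear below the bar. The housing begins 60 mm behind it when shut. Best pinched from above with one finger in front of and one behind the bar.
- pointer (a point): point on the red pointer, above the rail's middle: the pointer is a bar 6 mm wide along the pull, 42 mm long across (to 89 mm left of the gate's middle), that rides with the gate over the left-hand rail (gate's +y), level along the pull with the handle's centre, 35 mm above the bench.
- mark: yellow mark: band 10 mm wide along the pull, over the left rail (gate's +y) with a tab 22 mm outwards, 45 to 85 mm out from the pointer's shut place. Origin: centre of the band on the rail, 30 mm above the bench, 60 mm left of the gate's middle; axes as gate. Fixed. The gate is at the mark when the pointer's x along the gate equals the mark's.
- nose_cast: loose white plaster cast of a nose, 100 x 66 mm, about 50 mm high, lying between panel and inlet; origin: centre of its underside. Leave alone.
- mallet: loose wooden mallet lying flat, 220 mm long along its x (-120 to +100), head 110 mm wide, 50 mm high; origin: on the bench. Leave alone.
- chisel: loose steel chisel with yellow tape, 195 mm long along its x, 12 mm high; origin: on the bench near its middle. Leave alone.
- rasp: loose double-ended steel rasp with blue tape, 190 mm long along its x, 10 mm high, lying beyond the nose; origin: on the bench at its middle. Leave alone.

How it is judged:
On the way, in this order (a step that is already met when the one before it is completed fails the run):
1. yellow pressed down alone, gate shut (value of joint yellow above 0.004 m and value of joint each of blue, green, red below 0.002 m and x of pointer in the frame of gate above -0.005 m), for 0.05 s.
2. then blue pressed down alone, gate shut (value of joint blue above 0.004 m and value of joint each of yellow, green, red below 0.002 m and x of pointer in the frame of gate above -0.005 m), for 0.05 s.
3. then green pressed down alone, gate shut (value of joint green above 0.004 m and value of joint each of yellow, blue, red below 0.002 m and x of pointer in the frame of gate above -0.005 m), for 0.05 s.
4. gate pulled out and held by the fingers with its pointer at the mark (within 6 mm) (x of pointer in the frame of mark between -0.006 and 0.006 m and contact force between gate_slide and the fingers above 2 N), for 0.3 s.
At the end, for the whole second after the job is handed in: The fingers hold the gate (contact force above 2 N) with the red pointer within 6 mm of the yellow mark along the pull, all through the last second; all four buttons are up (under 2 mm) and nose cast, mallet, chisel and rasp lie within 20 mm of where they were (all of step 4 and value of joint each of yellow, blue, green, red below 0.002 m and distance of each of nose_cast, mallet, chisel, rasp from where it was at the start of the episode below 0.02 m); the arm keeps its last pose, push and grip.
It fails at once if the red button is pressed (more than 3 mm) (value of joint red above 0.003 m).
It fails at once if nose_cast moved more than 20 mm (distance of nose_cast from where it was at the start of the episode above 0.02 m).
It fails at once if mallet moved more than 20 mm (distance of mallet from where it was at the start of the episode above 0.02 m).
It fails at once if chisel moved more than 20 mm (distance of chisel from where it was at the start of the episode above 0.02 m).
It fails at once if rasp moved more than 20 mm (distance of rasp from where it was at the start of the episode above 0.02 m).
It also fails if it takes over 54 s, if anything falls off the work surface, if the arm or the gripper's body presses on something with over 40 N, if the wrist force passes 120 N, or if a joint passes its speed limit or range.

## Working session

There is one attempt and no reset: what is moved stays moved. The work goes in short steps, Python scripts to look and compute and a tool call to move; the robot and the scene stay as the last step left them, time stands still between calls to the robot, and variables do not carry over. Pictures are saved under pics/ and viewed, at most 10 in all, crops included, and the job is handed in when it is done.

Besides the shell and the picture viewer there is one more tool, called after "Request:" as a command line: name --argument value ..., lists and objects as JSON in quotes. arm_command: Moves the arm, as the interface text tells. Scaled input: -1 to 1 covers 0.4 m each way for a shift and 180 degrees each way for a turn. Its arguments: {"type":"object","properties":{"series":{"type":"string"},"newtons":{"type":"number"}},"required":["series"]}

```bash
mkdir -p pics
cat > h.py <<'E'
from workcell import manip, viewer
import numpy as np, cv2
def grab(n,f):
    c=viewer.camera(n); cv2.imwrite(f,c["pixels"][:,:,::-1]); np.savez(f"{n}.npz",**{k:np.array(v) for k,v in c.items() if k!="pixels"}); print(c.keys()); return c
def ray(n,uv):
    c=np.load(f"{n}.npz"); K=c["intrinsics"]; E=c["extrinsics"]
    p=np.linalg.inv(K)@[uv[0],uv[1],1]; d=E[:3,:3].T@(p*[1,-1,-1]); return -E[:3,:3].T@E[:3,3], d/np.linalg.norm(d)
def atz(n,uv,z):
    o,d=ray(n,uv); return o+d*(z-o[2])/d[2]
def tri(a,b):
    (o1,d1),(o2,d2)=ray("top",a),ray("side",b)
    s=np.linalg.lstsq(np.c_[d1,-d2],o2-o1,rcond=None)[0]
    p,q=o1+d1*s[0],o2+d2*s[1]; return (p+q)/2,np.linalg.norm(p-q)
E
python3 - <<'E'
from h import *
o=manip.get_obs(); print(o)
for n in("top","side"):
    c=grab(n,f"pics/{n}0.png"); print([ (k,v) for k,v in c.items() if k!="pixels"])
E
```

```text
{'clock': 0.0, 'joint_pos': array([ 1.17941709,  0.33285085, -0.06466517,  1.46092509,  0.02161161,
        1.34991456, -0.08849448]), 'joint_velocities': array([ 9.58881699e-04,  2.90230414e-04,  5.71153559e-04,  2.11430232e-05,
       -1.18965787e-03, -1.57609589e-03, -2.00847176e-04]), 'tau': array([-3.38522395e-04, -6.25446868e+01,  4.86330874e-02, -3.91608667e+01,
        1.60898088e-02,  9.89471970e-03, -1.13461222e-04]), 'position': array([ 0.22514701, -0.58266815,  0.24953671]), 'ee_rot': array([ 9.83048489e-01,  1.83344419e-01, -1.71743889e-04, -6.79813953e-04]), 'ft_force': array([-0.05628743, -0.35405212, -0.86135467]), 'torque': array([ 0.03588525, -0.00370859, -0.01831716]), 'grasp_force': 0.0, 'grip_width': 1.0013579867828597}
dict_keys(['pixels', 'intrinsics', 'extrinsics'])
[('intrinsics', array([[467.0883265 ,   0.        , 313.6986734 ],
       [  0.        , 467.0883265 , 200.73920768],
       [  0.        ,   0.        ,   1.        ]])), ('extrinsics', array([[-0.02580114, -0.99960621, -0.01103275,  0.00800801],
       [ 0.99584501, -0.02666509,  0.08707285, -0.55769589],
       [-0.08733275, -0.00874033,  0.99614085, -1.24534622],
       [ 0.        ,  0.        ,  0.        ,  1.        ]]))]
dict_keys(['pixels', 'intrinsics', 'extrinsics'])
[('intrinsics', array([[371.65561475,   0.        , 319.19183011],
       [  0.        , 371.65561475, 202.3519594 ],
       [  0.        ,   0.        ,   1.        ]])), ('extrinsics', array([[-0.85950146, -0.51059775, -0.02339182,  0.45301682],
       [ 0.23063623, -0.4282632 ,  0.87372625, -0.19369764],
       [-0.45614051,  0.74557399,  0.48585519, -0.96124303],
       [ 0.        ,  0.        ,  0.        ,  1.        ]]))]
```

View pics/top0.png

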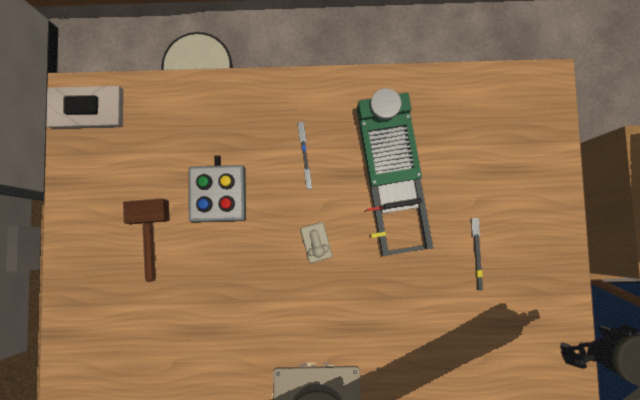

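View pics/side0.png

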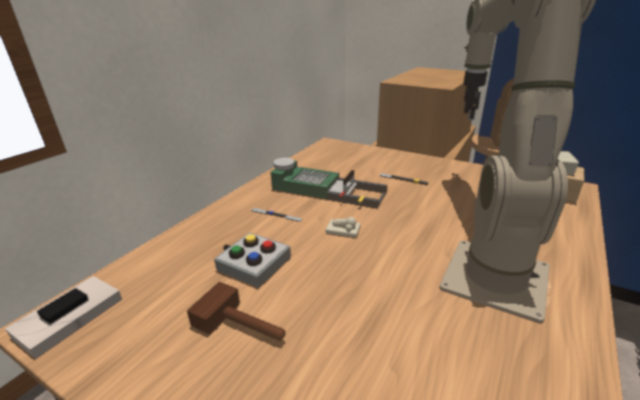

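The top view shows green at (204,181), yellow (226,181), blue (204,204) and red (226,204). The handle is near (401,204), the pointer near (373,209) and the mark near (378,235). The side view shows the same layout. I'll enlarge both.

Run:
```python
from h import *
t=cv2.imread("pics/top0.png"); s=cv2.imread("pics/side0.png")
def cr(im,x,y,w,h,k): return cv2.resize(im[y:y+h,x:x+w],None,fx=k,fy=k,interpolation=cv2.INTER_CUBIC)
a=np.hstack([cr(t,185,160,66,50+16,6)[:300],cr(t,360,175,66,66,6)[:300]]) 
a=np.hstack([cr(t,185,160,66,50,6),cr(t,360,190,66,50,6)])
b=np.hstack([cr(s,220,230,66,50,6),cr(s,325,165,66,50,6)])
cv2.imwrite("pics/crop0.png",np.vstack([a,b]))
# blob centroids
for n,im,R in(("top",t,(185,251,160,225)),("side",s,(215,295,225,290))):
    hsv=cv2.cvtColor(im,cv2.COLOR_BGR2HSV)
    for c,(l,u) in dict(yellow=(20,35),blue=(100,125),green=(45,85),red=(0,8)).items():
        m=cv2.inRange(hsv,(l,120,60),(u,255,255)); m2=m*0; m2[R[2]:R[3],R[0]:R[1]]=m[R[2]:R[3],R[0]:R[1]]
        k,_,st,ce=cv2.connectedComponentsWithStats(m2); i=1+np.argmax(st[1:,4]); print(n,c,ce[i].round(1),st[i,4],atz(n,ce[i],.063).round(4))
```

```text
top yellow [225.1 180.4] 107 [0.6148 0.2265 0.063 ]
top blue [202.9 203.4] 100 [0.555  0.2857 0.063 ]
top green [202.8 180.9] 90 [0.615  0.2858 0.063 ]
top red [225.4 202.8] 105 [0.5551 0.2262 0.063 ]
side yellow [250.3 238.5] 69 [0.6066 0.2372 0.063 ]
side blue [253.  255.5] 46 [0.5502 0.2939 0.063 ]
side green [235.8 248.5] 22 [0.6104 0.2923 0.063 ]
side red [267.3 244.6] 71 [0.5474 0.2373 0.063 ]
```

View pics/crop0.png

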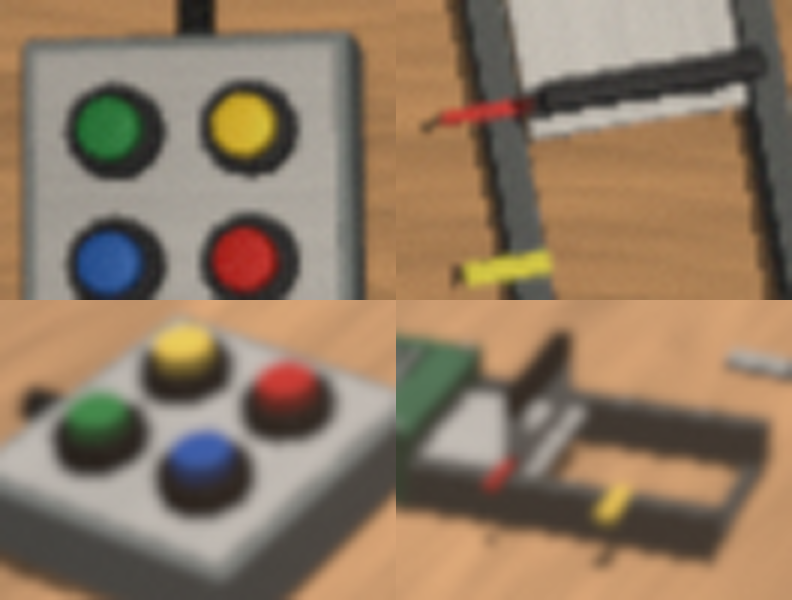

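The crop shows the four buttons clearly. In full-image top pixels, the handle bar runs (384,206.2) to (421.5,200.5), the pointer (367.5,209.7) to (383,207.3), and the mark (371.5,235.8) to (385.7,233.6). Next I triangulate.

Run:
```python
from h import *
for n,a,b in [("y",(225.3,180.7),(250.7,236.7)),("b",(203.1,203.7),(253.8,255)),("g",(203,181.1),(236.2,248)),("r",(225.6,203),(267.8,243.3)),("handle",(402.7,203.3),(349,176.7)),("mark",(378.6,234.7),(361,198.7))]:
    p,e=tri(a,b); print(n,p.round(4),e.round(4))
f=lambda u,v,z: atz("top",(u,v),z).round(4)
print("handle",f(384,206.2,.075),f(421.5,200.5,.075))
print("pointer",f(367.5,209.7,.035),f(383,207.3,.035))
print("mark",f(371.5,235.8,.03),f(385.7,233.6,.03))
h=f(384,206.2,.075)-f(421.5,200.5,.075); print("yaw",np.degrees(np.arctan2(-h[0],h[1])))
# rails left inner edge: crop 
print("rail", f(360+95/6,190+100/6,.03), f(360+140/6,190+270/6,.03), f(359,110,.05),f(385,255,.03),f(431,247,.03))
from scipy.spatial.transform import Rotation as R
print(R.from_quat(manip.get_obs()["ee_rot"]).as_matrix().round(3))
```

```text
y [0.6144 0.2265 0.0602] 0.0003
b [0.5546 0.2864 0.058 ] 0.0003
g [0.6151 0.2862 0.0591] 0.0002
r [0.5548 0.2265 0.058 ] 0.0004
handle [ 0.5411 -0.2396  0.0683] 0.0004
mark [ 0.462  -0.1785  0.0268] 0.0021
handle [ 0.5341 -0.1896  0.075 ] [ 0.5464 -0.2876  0.075 ]
pointer [ 0.5287 -0.1507  0.035 ] [ 0.5341 -0.1925  0.035 ]
mark [ 0.4586 -0.1594  0.03  ] [ 0.4635 -0.1977  0.03  ]
yaw 7.15379734837131
rail [ 0.5367 -0.174   0.03  ] [ 0.4599 -0.1912  0.03  ] [ 0.7986 -0.1358  0.05  ] [ 0.4065 -0.1936  0.03  ] [ 0.4246 -0.3173  0.03  ]
[[ 0.933  0.361 -0.001]
 [ 0.361 -0.933  0.001]
 [-0.    -0.001 -1.   ]]
```

Request:
arm_command --series "1 0 0 0 -0.0535; 1 0 0 0 -0.0535; 1 0 0 0 -0.0535; 1 0 0 0 -0.0535; 1 0 0 0 -0.0535; 1 0 0 0 -0.0535; 1 0 0 0 -0.0535; 1 0 0 0 -0.0535; 1 0 0 0 0; 1 0 0 0 0" --newtons 40

```text
clock: 1.35
position: [0.2252, -0.5829, 0.2501]
ee_rot: [0.656, 0.754, 0.0, -0.0]
ft_force: [0.6, 0.4, 0.4]
grip_width: -0.001
grasp_force: 0.0
```

```bash
cat >> h.py <<'E'
from scipy.spatial.transform import Rotation as R
def to(p,q=None):
    o=manip.get_obs(); M=R.from_quat(o["ee_rot"]); d=M.inv().apply(np.array(p)-o["position"])
    y=M.as_matrix()[:,1]; print("shift/0.4",(d/.4).round(4),"tool y yaw",np.degrees(np.arctan2(y[1],y[0])).round(2),o["position"].round(4),"F",o["ft_force"].round(1),"t",o["clock"],"w",o["grip_width"])
E
python3 -c "
from h import *
to([.6147,.2268,.11])"
```

```text
shift/0.4 [1.87   1.2444 0.3508] tool y yaw 7.95 [ 0.2252 -0.5829  0.2501] F [0.6 0.4 0.4] t 1.35 w -0.0005028783194802511
```

Request:
arm_command --series "1 0.0935 0.0622 0 0; 1 0.0935 0.0622 0 0; 1 0.0935 0.0622 0 0; 1 0.0935 0.0622 0 0; 1 0.0935 0.0622 0 0; 1 0.0935 0.0622 0 0; 1 0.0935 0.0622 0 0; 1 0.0935 0.0622 0 0; 1 0.0935 0.0622 0 0; 1 0.0935 0.0622 0 0"

```text
clock: 2.6
position: [0.4189, -0.176, 0.2505]
ee_rot: [0.656, 0.755, -0.0, 0.0]
ft_force: [0.9, -0.3, -0.7]
grip_width: 0.0
grasp_force: 0.0
```

Request:
arm_command --series "1 0.0935 0.0622 0 0; 1 0.0935 0.0622 0 0; 1 0.0935 0.0622 0 0; 1 0.0935 0.0622 0 0; 1 0.0935 0.0622 0 0; 1 0.0935 0.0622 0 0; 1 0.0935 0.0622 0 0; 1 0.0935 0.0622 0 0; 1 0.0935 0.0622 0 0; 1 0.0935 0.0622 0 0"

```text
clock: 3.85
position: [0.6122, 0.2292, 0.25]
ee_rot: [0.656, 0.754, -0.0, 0.0]
ft_force: [0.9, -0.5, 0.9]
grip_width: -0.003
grasp_force: 0.0
```

```bash
python3 -c "
from h import *
to([.6147,.2268,.095])"
```

```text
shift/0.4 [-0.0067  0.0054  0.3875] tool y yaw 7.96 [0.6122 0.2292 0.25  ] F [ 0.9 -0.5  0.9] t 3.85 w -0.003445080820581437
```

Request:
arm_command --series "1 -0.0065 0.005 0.07 0; 1 0 0 0.08 0; 1 0 0 0.08 0; 1 0 0 0.08 0; 1 0 0 0.05 0; 1 0 0 0.0275 0; 1 0 0 0 0; 1 0 0 0 0; 1 0 0 0 0; 1 0 0 0 0"

```text
clock: 5.1
position: [0.6142, 0.2259, 0.0959]
ee_rot: [0.655, 0.756, 0.0, 0.0]
ft_force: [-0.6, -0.2, -0.7]
grip_width: 0.002
grasp_force: 0.0
```

Run:
```python
from h import *
to([.6147,.2268,.077])
t=grab("top","pics/t1.png")["pixels"][:,:,::-1];s=grab("side","pics/s1.png")["pixels"][:,:,::-1]
k=lambda im,x,y:cv2.resize(im[y:y+100,x:x+100],None,fx=4,fy=4,interpolation=cv2.INTER_CUBIC)
cv2.imwrite("pics/c1.png",np.hstack([k(t,170,130),k(s,205,180)]))
```

```text
shift/0.4 [0.002  0.0016 0.0472] tool y yaw 8.16 [0.6142 0.2259 0.0959] F [-0.6 -0.2 -0.7] t 5.1 w 0.0016462435488076332
dict_keys(['pixels', 'intrinsics', 'extrinsics'])
dict_keys(['pixels', 'intrinsics', 'extrinsics'])
```

View pics/c1.png

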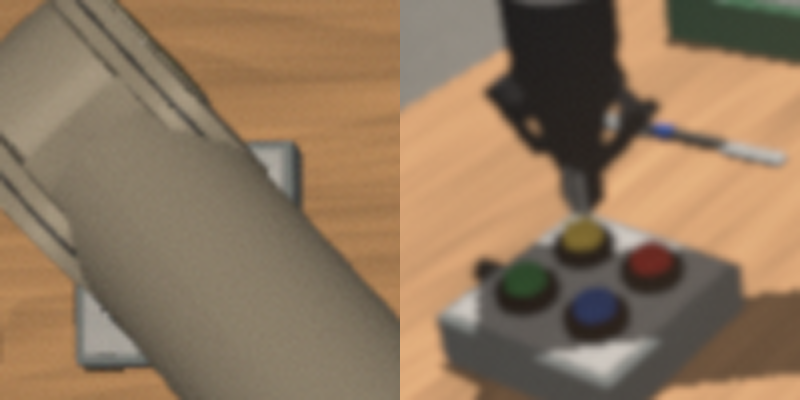

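The side crop shows the shut fingertips at (580,212), directly above the yellow button at (583,236). I'll press now.

Request:
arm_command --series "1 0.002 0.0015 0.02 0; 1 0 0 0.01 0; 1 0 0 0.007 0; 1 0 0 0.007 0; 1 0 0 0.006 0; 1 0 0 0 0; 1 0 0 0 0; 1 0 0 0 0; 1 0 0 0 0; 1 0 0 0 0"

```text
clock: 6.45
position: [0.6142, 0.2267, 0.0761]
ee_rot: [0.655, 0.756, -0.0, 0.0]
ft_force: [-5.2, -3.7, 9.9]
grip_width: 0.001
grasp_force: 5.1
```

Run:
```python
from h import *
to([.6147,.2268,.076])
```

```text
shift/0.4 [0.0001 0.0012 0.0003] tool y yaw 8.17 [0.6142 0.2267 0.0761] F [-5.2 -3.7  9.9] t 6.45 w 0.0007175257954202706
```

Request:
arm_command --series "1 0 0 -0.04 0; 1 0 0 -0.04 0; 1 0 0 0 0; 1 0.04 -0.03 0 0; 1 0.05 -0.04 0 0; 1 0.05 -0.037 0 0; 1 0.0285 -0.02 0 0; 1 0 0 0 0; 1 0 0 0.02 0; 1 0 0 0 0"

```text
clock: 7.7
position: [0.5549, 0.2849, 0.0981]
ee_rot: [0.656, 0.755, -0.001, -0.0]
ft_force: [0.2, 0.6, -0.0]
grip_width: -0.001
grasp_force: 0.0
```

Run:
```python
from h import *
to([.5549,.2862,.076])
```

```text
shift/0.4 [0.0033 0.0006 0.0553] tool y yaw 8.08 [0.5549 0.2849 0.0981] F [ 0.2  0.6 -0. ] t 7.7 w -0.0007121308863370792
```

Request:
arm_command --series "1 0.003 0 0.02 0; 1 0 0 0.015 0; 1 0 0 0.007 0; 1 0 0 0.007 0; 1 0 0 0.006 0; 1 0 0 0 0; 1 0 0 0 0; 1 0 0 0 0; 1 0 0 0 0; 1 0 0 0 0"

```text
clock: 8.95
position: [0.5544, 0.2874, 0.0773]
ee_rot: [0.655, 0.756, -0.0, 0.0]
ft_force: [-2.5, -2.0, 4.2]
grip_width: -0.001
grasp_force: 1.9
```

Run:
```python
from h import *
to([.5549,.2862,.076])
```

```text
shift/0.4 [-0.0032  0.0009  0.0033] tool y yaw 8.17 [0.5544 0.2874 0.0773] F [-2.5 -2.   4.2] t 8.95 w -0.0007322831956131582
```

Request:
arm_command --series "1 0 0 0.002 0; 1 0 0 0.002 0; 1 0 0 0 0; 1 0 0 0 0; 1 0 0 0 0; 1 0 0 0 0; 1 0 0 0 0; 1 0 0 0 0; 1 0 0 0 0; 1 0 0 0 0"

```text
clock: 10.2
position: [0.5545, 0.2874, 0.0762]
ee_rot: [0.655, 0.756, 0.0, 0.0]
ft_force: [-3.9, -2.9, 8.1]
grip_width: -0.0
grasp_force: 4.2
```

Run:
```python
from h import *
to([.5549,.2862,.076])
```

```text
shift/0.4 [-0.0032  0.0006  0.0004] tool y yaw 8.17 [0.5545 0.2874 0.0762] F [-3.9 -2.9  8.1] t 10.2 w -0.00024192617395836334
```

Request:
arm_command --series "1 0 0 -0.04 0; 1 0 0 -0.04 0; 1 0 0 0 0; 1 -0.006 0.03 0 0; 1 -0.006 0.04 0 0; 1 -0.006 0.04 0 0; 1 -0.0065 0.039 0 0; 1 0 0 0 0; 1 0 0 0.02 0; 1 0 0 0 0"

```text
clock: 11.45
position: [0.6138, 0.286, 0.0985]
ee_rot: [0.655, 0.756, -0.001, -0.0]
ft_force: [1.0, 0.5, -0.5]
grip_width: 0.003
grasp_force: 0.0
```

Run:
```python
from h import *
to([.615,.2861,.076])
```

```text
shift/0.4 [-0.0001  0.0031  0.0564] tool y yaw 8.21 [0.6138 0.286  0.0985] F [ 1.   0.5 -0.5] t 11.45 w 0.0034200461655674334
```

Request:
arm_command --series "1 0 0.002 0.02 0; 1 0 0 0.015 0; 1 0 0 0.01 0; 1 0 0 0.007 0; 1 0 0 0.006 0; 1 0 0 0 0; 1 0 0 0 0; 1 0 0 0 0; 1 0 0 0 0; 1 0 0 0 0"

```text
clock: 12.7
position: [0.6155, 0.2863, 0.0765]
ee_rot: [0.655, 0.756, -0.0, 0.0]
ft_force: [-2.4, -1.9, 3.9]
grip_width: 0.002
grasp_force: 2.1
```

Run:
```python
from h import *
to([.615,.2861,.076])
```

```text
shift/0.4 [-0.0003 -0.0014  0.0014] tool y yaw 8.17 [0.6155 0.2863 0.0765] F [-2.4 -1.9  3.9] t 12.7 w 0.0024424639199107645
```

Request:
arm_command --series "1 0 0 0.002 0; 1 0 0 0.001 0; 1 0 0 0 0; 1 0 0 0 0; 1 0 0 0 0; 1 0 0 0 0; 1 0 0 0 0; 1 0 0 0 0; 1 0 0 0 0; 1 0 0 0 0"

```text
clock: 13.95
position: [0.6157, 0.2863, 0.0761]
ee_rot: [0.655, 0.756, 0.0, 0.0]
ft_force: [-6.0, -2.9, 11.4]
grip_width: -0.002
grasp_force: 5.4
```

Run:
```python
from h import *
to([.5405,-.239,.2])
```

```text
shift/0.4 [-1.2734 -0.3724 -0.3095] tool y yaw 8.17 [0.6157 0.2863 0.0761] F [-6.  -2.9 11.4] t 13.95 w -0.0015920645462707288
```

Request:
arm_command --series "1 0 0 -0.0775 0; 1 0 0 -0.0775 0; 1 0 0 -0.0775 0; 1 0 0 -0.0775 0; 0.5 -0.106 -0.031 0 0; 0 -0.106 -0.031 0 0; 0 -0.106 -0.031 0 0; 0 -0.106 -0.031 0 0; 0 -0.106 -0.031 0 0; 0 -0.106 -0.031 0 0"

```text
clock: 15.2
position: [0.578, 0.0225, 0.1991]
ee_rot: [0.655, 0.756, 0.0, 0.0]
ft_force: [1.3, -0.7, -0.0]
grip_width: 0.997
grasp_force: 0.0
```

Request:
arm_command --series "0 -0.106 -0.031 0 0; 0 -0.106 -0.031 0 0; 0 -0.106 -0.031 0 0; 0 -0.106 -0.031 0 0; 0 -0.106 -0.031 0 0; 0 -0.106 -0.031 0 0; 0 0 0 0 0; 0 0 0 0 0; 0 0 0 0 0; 0 0 0 0 0"

```text
clock: 16.45
position: [0.5409, -0.2375, 0.1994]
ee_rot: [0.654, 0.756, 0.0, 0.0]
ft_force: [-0.3, 0.5, -0.1]
grip_width: 1.002
grasp_force: 0.0
```

Run:
```python
from h import *
to([.5405,-.239,.072])
```

```text
shift/0.4 [-0.0035 -0.0017  0.3186] tool y yaw 8.27 [ 0.5409 -0.2375  0.1994] F [-0.3  0.5 -0.1] t 16.45 w 1.0022168005819934
```

Request:
arm_command --series "0 -0.0035 -0.0015 0.06 0; 0 0 0 0.08 0; 0 0 0 0.08 0; 0 0 0 0.05 0; 0 0 0 0.03 0; 0 0 0 0.0225 0; 0 0 0 0 0; 0 0 0 0 0; 0 0 0 0 0; 0 0 0 0 0"

```text
clock: 17.7
position: [0.5404, -0.2401, 0.0707]
ee_rot: [0.655, 0.756, 0.0, 0.0]
ft_force: [0.1, -0.0, -0.3]
grip_width: 1.0
grasp_force: 0.0
```

Run:
```python
from h import *
to([.5405,-.239,.07])
s=grab("side","pics/s2.png")["pixels"][:,:,::-1]
t=grab("top","pics/t2.png")["pixels"][:,:,::-1]
k=lambda im,x,y:cv2.resize(im[y:y+100,x:x+100],None,fx=4,fy=4,interpolation=cv2.INTER_CUBIC)
cv2.imwrite("pics/c2.png",np.hstack([k(t,350,160),k(s,300,120)]))
```

```text
shift/0.4 [0.0026 0.0007 0.0017] tool y yaw 8.17 [ 0.5404 -0.2401  0.0707] F [ 0.1 -0.  -0.3] t 17.7 w 1.0004054686981927
dict_keys(['pixels', 'intrinsics', 'extrinsics'])
dict_keys(['pixels', 'intrinsics', 'extrinsics'])
```

View pics/c2.png

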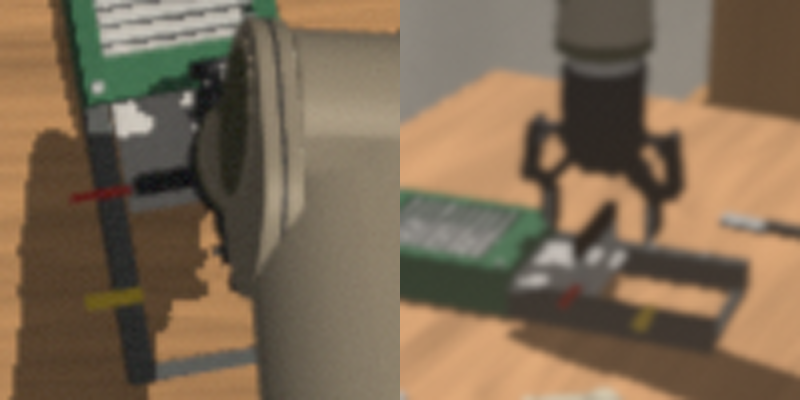

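The fingers straddle the handle bar. The pointer (top crop 100,194) and the mark (115,299) are still visible from above. Closing now.

Request:
arm_command --series "1 0 0 0 0; 1 0 0 0 0; 1 0 0 0 0; 1 0 0 0 0; 1 0 0 0 0; 1 0 0 0 0; 1 0 0 0 0; 1 0 0 0 0; 1 0 0 0 0; 1 0 0 0 0" --newtons 60

```text
clock: 19.05
position: [0.5406, -0.2399, 0.0707]
ee_rot: [0.655, 0.756, 0.0, 0.0]
ft_force: [4.7, 2.1, 5.4]
grip_width: 0.153
grasp_force: 60.1
```

Request:
arm_command --series "1 0 -0.02 0 0; 1 0 -0.02 0 0; 1 0 -0.025 0 0; 1 0 -0.025 0 0; 1 0 -0.025 0 0; 1 0 -0.025 0 0; 1 0 -0.02 0 0; 1 0 -0.01 0 0; 1 0 0 0 0; 1 0 0 0 0"

```text
clock: 20.3
position: [0.4739, -0.2492, 0.0707]
ee_rot: [0.655, 0.756, 0.001, 0.001]
ft_force: [8.4, 2.2, 2.2]
grip_width: 0.15
grasp_force: 59.7
```

Run:
```python
from h import *
to([.4705,-.249,.07])
t=grab("top","pics/t3.png")["pixels"][:,:,::-1]
s=grab("side","pics/s3.png")["pixels"][:,:,::-1]
k=lambda im,x,y,w,f:cv2.resize(im[y:y+w,x:x+w],None,fx=f,fy=f,interpolation=cv2.INTER_CUBIC)
cv2.imwrite("pics/c3.png",np.hstack([k(t,350,210,50,8),k(s,325,165,50,8)]))
```

```text
shift/0.4 [ 0.0017 -0.0083  0.0018] tool y yaw 8.2 [ 0.4739 -0.2492  0.0707] F [8.4 2.2 2.2] t 20.3 w 0.14989291335925553
dict_keys(['pixels', 'intrinsics', 'extrinsics'])
dict_keys(['pixels', 'intrinsics', 'extrinsics'])
```

View pics/c3.png

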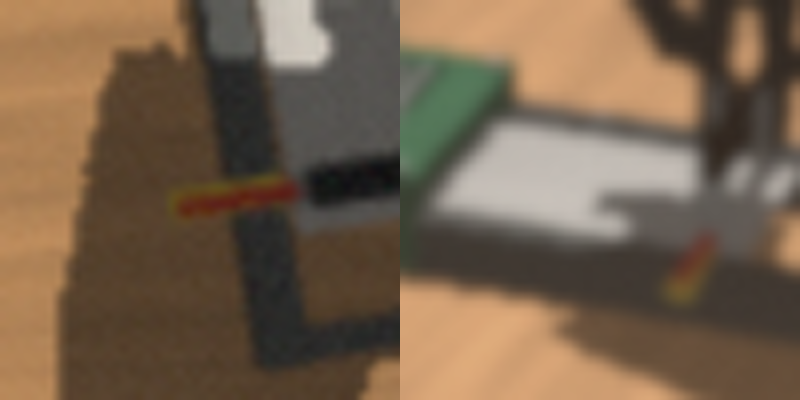

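Run:
```python
from h import *
g=np.array([np.cos(np.radians(8)),np.sin(np.radians(8))])
def blob(f,l,u,R,z,v=60):
    im=cv2.imread(f); h=cv2.cvtColor(im,cv2.COLOR_BGR2HSV); m=cv2.inRange(h,(l,130,v),(u,255,255)); q=m*0; q[R[2]:R[3],R[0]:R[1]]=m[R[2]:R[3],R[0]:R[1]]
    y,x=np.nonzero(q); p=np.array([atz("top",c,z)[:2] for c in zip(x,y)]); c=p.mean(0); print(f,len(x),c.round(4),"along",(c@g).round(4), "across",(c@[-g[1],g[0]]).round(4))
R=(365,390,200,240)
blob("pics/top0.png",20,35,(365,390,228,242),.03); blob("pics/t2.png",22,35,(365,390,228,242),.03)
blob("pics/top0.png",0,8,(365,390,200,218),.035)
blob("pics/t2.png",0,8,(365,390,200,218),.035)
blob("pics/t3.png",0,8,(365,390,225,245),.035)
```

```text
pics/top0.png 67 [ 0.4619 -0.1763] along 0.4329 across -0.2389
pics/t2.png 51 [ 0.4626 -0.1776] along 0.4334 across -0.2402
pics/top0.png 42 [ 0.5319 -0.1673] along 0.5035 across -0.2397
pics/t2.png 36 [ 0.5325 -0.168 ] along 0.5039 across -0.2404
pics/t3.png 19 [ 0.4618 -0.1828] along 0.4318 across -0.2453
```

The pointer overlaps the mark in both views, and the measured offset is within about 2 mm. I'll hold for one idle call, then hand in.

Request:
arm_command --series "1 0 0.001 0 0; 1 0 0 0 0; 1 0 0 0 0; 1 0 0 0 0; 1 0 0 0 0; 1 0 0 0 0; 1 0 0 0 0; 1 0 0 0 0; 1 0 0 0 0; 1 0 0 0 0"

```text
clock: 21.65
position: [0.4744, -0.2491, 0.0707]
ee_rot: [0.655, 0.756, 0.001, 0.001]
ft_force: [9.0, 1.7, 2.4]
grip_width: 0.156
grasp_force: 59.6
```

Run:
```python
from h import *
grab("top","pics/t4.png"); grab("side","pics/s4.png")
t=cv2.imread("pics/t4.png");s=cv2.imread("pics/s4.png")
k=lambda im,x,y,f:cv2.resize(im[y:y+400//f,x:x+400//f],None,fx=f,fy=f,interpolation=cv2.INTER_CUBIC)
cv2.imwrite("pics/c4.png",np.hstack([k(t,362,222,16),k(s,215,215,4)]))
```

```text
dict_keys(['pixels', 'intrinsics', 'extrinsics'])
dict_keys(['pixels', 'intrinsics', 'extrinsics'])
```

View pics/c4.png

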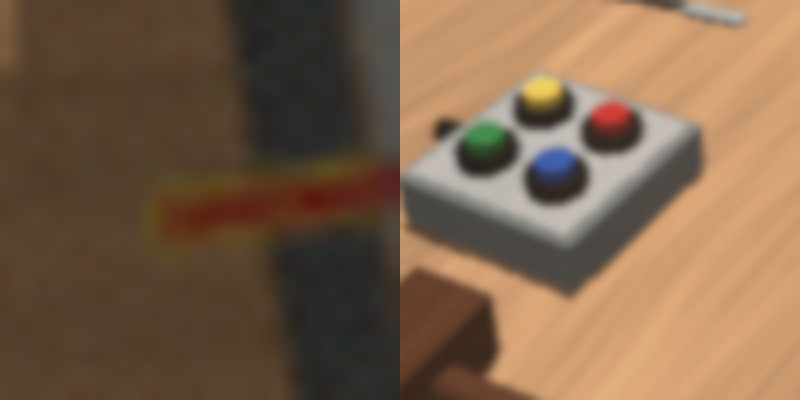

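The red pointer sits centred on the yellow band, around (270,205) in the left crop, with yellow showing on both sides. All four buttons are up.

```bash
python3 -c "
from workcell import manip
print(manip.hand_in())"
```

```text
the job is handed in; nothing more can be done
None
```

I pressed yellow, blue and green in order, pulled the gate to the yellow mark, and handed the job in with the gate still held there; the hand-in gave no pass or fail result.

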